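Find the casting mould that fits the compaction seat

TASK

Three steel casting moulds stand on the bench, and only one of them is slim enough below its rim to go into the open-fronted mould seat that is bolted to the bench. Try them by sliding them along the bench, never lifting them and without ramming them into the seat, until you find the one that goes in, and leave it pushed fully home against the seat's back wall. Leave the other two standing upright on the bench and do not disturb the tape roll, the mixing cup, the brush or the stone.

Things in the scene. Friction and masses are not known exactly. Their poses are not given: they have to be found in the camera images.
- seat: Aluminium seat fixed to the bench: a U of upright walls 34 mm high, 10 mm thick, the bench as its floor, no roof, 83 mm clear between the side walls. Origin on the bench in the middle of that width, 40 mm in front of the back wall's inner face. x points into the seat, y to its left, z up. Side walls are parallel from x = -30 mm inwards; before that they flare out at 30 degrees. Feet: to y = +-77.
- seat_home (a point): The seat's origin, on the bench surface: the mould that fits has its origin here when it is fully home against the back wall (1.5 mm of play to each side).
- seat_mouth (a point): Middle of the seat's mouth on the bench surface, between the front ends of the lead-in, 57 mm in front of seat_home; same axes as the seat.
- mould_a: Loose open round steel casting mould, 0.3 to 0.55 kg, 48 mm high: round bore 72 mm wide (76 in the rim), floor 5 mm thick, rim flange 108 mm wide from 40 to 48 mm height (clears the seat's walls), plain barrel below it. Barrels of the three differ (80, 90 and 97 mm; it is not known which); they look alike from above. A finger in the bore can drag it along. Origin: centre of the underside, z up.
- mould_b: A casting mould like mould_a: same bore, height and rim, another barrel width. The 80 mm one fits; tried in the seat, the 90 and 97 mm ones stop in the lead-in with their origin more than 40 mm short of seat_home. Origin: centre of the underside, z up.
- mould_c: A casting mould like mould_a: same bore, height and rim, another barrel width. The 80 mm one fits; tried in the seat, the 90 and 97 mm ones stop in the lead-in with their origin more than 40 mm short of seat_home. Origin: centre of the underside, z up.
- tape: Bystander: roll of packing tape lying flat, 90 mm wide, 48 mm high. Origin at the centre of its underside.
- cup: Bystander: plastic mixing cup, 77 mm wide, 88 mm high. Origin at the centre of its underside.
- brush: Bystander: flat paint brush lying down, 101 x 208 x 15 mm. Origin at the centre of its underside.
- stone: Bystander: flat pebble, 52 x 53 x 26 mm. Origin at the centre of its underside.
Not all that is in view belongs to the job. Leave any purple look-alike of the mould_c alone.

How it is judged:
At the end, for the whole second after the job is handed in: The one mould that fits stands on the bench inside the seat, within 6 mm of seat_home, upright and at rest; the other two stand upright and at rest on the bench (horizontal distance between any of mould_a, mould_b, mould_c and seat_home below 0.006 m and height (world z) of mould_a between -0.004 and 0.004 m and angle between each of mould_a, mould_b, mould_c's own z axis and vertical below 0.06 rad and linear speed of each of mould_a, mould_b, mould_c below 0.01 m/s and height (world z) of mould_b between -0.004 and 0.004 m and height (world z) of mould_c between -0.004 and 0.004 m); the robot touches nothing.
It fails at once if a mould is lifted more than 20 mm off the bench (height (world z) of any of mould_a, mould_b, mould_c above 0.02 m).
It fails at once if a mould is rammed into the seat with more than 60 N (contact force between any of mould_a, mould_b, mould_c and seat above 60 N).
It fails at once if the tape roll, mixing cup, brush or stone is moved more than 30 mm (distance of any of tape, cup, brush, stone from where it was at the start of the episode above 0.03 m).
It also fails if it takes over 70 s, if anything falls off the work surface, if the arm or the gripper's body presses on something with over 40 N, if the wrist force passes 120 N, or if a joint passes its speed limit or range.

ROBOT

A 6-joint arm with a two-finger parallel gripper is mounted at the origin on a cart in front of the work surface, level with it; the furniture and walls round the work are solid. World frame = base frame: x ahead of the robot, y to its left, z up, the work surface at z = 0. Lengths are in m, angles in rad, forces in N, time in s.
With the tool pointing down it reaches from about 0.35 to 0.85 m from the base axis. Payload 8.1 kg.
Tool frame: the origin (TCP) lies at the very end of the fingers, on their centre line; the grasp point (between the pads) lies robot.hold_point_z behind it (robot.hold_point_z is the distance from the TCP to the grasp point, in m); z points along the fingers, y is the direction in which the jaws open and shut (so a half turn about z gives the same grasp; the last joint's range is limited). The gripper opens to 93 mm and grips with 3 to 60 N. Pads are 15 mm wide; open, the fingers measure 128 mm over their backs; the gripper's body (75 mm by 188 mm) begins 65 mm behind the grasp point.
Start: joints at [-1.376, 0.13, 1.488, -0, 1.523, -0.085], TCP at [0.166, -0.577, 0.219] pointing down, gripper open.
Joint ranges: [-2.96, 2.96], [-0.89, 2.26], [0.02, 2.5], [-1.34, 4.48], [0, 2.73], [-2.66, 2.66]. Speed limits (rad/s): [2.39, 2.39, 2.79, 3.14, 3.14, 3.14].

INTERFACE

Orientations are given as a rotation vector (axis times angle).
In Python, from plant import robot, cams gives the robot as it stands. The module is installed in compiled form; this text tells all that it offers.
- The arm moves only by the tool step_arm, never from a script. Its argument "deltas" is a list of rows, each an object with "offset": the shift along the tool's x, y, z in cm, a list of three; "roll": the turn about the tool's z in rad. In form: [{"offset": [x, y, z], "roll": roll}, ...]. A call has 1 to 12 rows; each row shifts and turns the commanded pose from where the row before left it, along the tool's axes as they then stand; what a row does not reach is not made up. A row lasts 1/8 s, in which the tool goes at most 62.5 mm and 10.7 degrees, less where a joint would pass 70% of its speed; a pose out of reach is approached as far as the arm can. A call with a gripper value outside its range is refused whole. "fingers" is the finger opening in cm, from 0 to 9.3, set as the call begins (left out, the last holds). The fingers move at their own pace and stop on an object; "grip_force" is the grip in N (left out, the last holds). Time passes only in rows, so rows that do not move let the fingers close. It gives the time, the measured TCP pose, the force and the opening at its end, in the units of the state.
- robot.read_state(): the state, without advancing time (a new reading comes with each control period).
- cams.read_camera(name): name is "scene" or "side" or "wrist"; returns a dict with "pixels" (480x640x3 uint8, red, green, blue), "fx", "fy", "cx", "cy" (pixels), "k1" (the pictures are not rectified: a ray, as slopes to the right and down, at radius r is drawn at 1 + k1 r^2 times it, then the intrinsics apply), "extrinsics" (4x4, takes a point from world to camera coordinates). Camera axes: x right, y down, z forward; pixel columns grow to the right and rows downward; lengths in m; the calibration is good to about 2 mm. A picture is of the moment at which its call begins. There is no depth.
- robot.close_job(): hands the job in, once; it reports no verdict.
Trained networks look in a picture, given as the dict that the camera call returned (one of the last four; its "shot" number tells which), for a name from the list of things; names that differ only in an ending like _2 or _b are one class to them, and where a whole thing is asked for, a point or a joint stands for the part that bears it (a point fixed in the world has none). Each returns a list of dicts, best first, with "score" (0 to 1); they miss things now and then, are a little off and sometimes report something else, mostly with a low value. They report only what shows in the picture. A call takes as long as a camera call. They do not tell look-alikes from the thing itself.
- cams.boxes_of(picture, thing): "xy" ([column, row] in pixels, amid what is visible of it).
- cams.silhouettes(picture, thing): "mask" (480x640 bool, what is visible of it) and "xy" ([column, row] in pixels, amid what is visible of it).
- cams.pinpoint(picture, thing): "xy" ([column, row] in pixels: a listed point, or the origin of a listed thing).
The state is a dict: "t": time; "q": joint angles; "dq": joint speeds; "joint_torque": joint torques, N m; "tool_pos": TCP position; "orientation": TCP orientation; "force": force on the tool from outside, world axes, zero at the start; "wrist_torque": the same for the moment, N m; "opening": finger opening in m.
Only numpy, scipy, OpenCV 4.12 (cv2) and the standard library are available. Lean on these libraries where they do the work, as an engineer would, in place of code of your own. Each camera call takes 0.05 s, during which the arm holds its last target. There are 200 camera calls.

## Working session

There is one attempt and no reset: what is moved stays moved. The work goes in short steps, Python scripts to look and compute and a tool call to move; the robot and the scene stay as the last step left them, time stands still between calls to the robot, and variables do not carry over. Pictures are saved under pics/ and viewed, about 8 in all and at most 12, crops included, and the job is handed in when it is done.

Besides the shell and the picture viewer there is one more tool, called after ">>>" in YAML: its name, and indented under it one key for each argument. step_arm: Moves the arm, as the interface text tells. Its arguments: {"type":"object","properties":{"deltas":{"type":"array"},"fingers":{"type":"number"},"grip_force":{"type":"number"}},"required":["deltas"]}

```bash
mkdir -p pics
cat > h.py <<'E'
import numpy as np, cv2
from plant import robot, cams
def ray(p,uv):
    x=(uv[0]-p["cx"])/p["fx"]; y=(uv[1]-p["cy"])/p["fy"]
    rd=np.hypot(x,y); r=rd
    for _ in range(30): r=rd/(1+p["k1"]*r*r)
    s=r/rd if rd>0 else 1
    E=np.array(p["extrinsics"]); R,t=E[:3,:3],E[:3,3]
    return -R.T@t, R.T@np.array([x*s,y*s,1])
def at(p,uv,z=0.):
    o,d=ray(p,uv); return o+d*(z-o[2])/d[2]
def proj(p,P):
    E=np.array(p["extrinsics"]); c=E[:3,:3]@np.asarray(P)+E[:3,3]
    x,y=c[0]/c[2],c[1]/c[2]; f=1+p["k1"]*(x*x+y*y)
    return p["fx"]*x*f+p["cx"],p["fy"]*y*f+p["cy"]
def save(p,n): cv2.imwrite("pics/"+n+".png",cv2.cvtColor(p["pixels"],cv2.COLOR_RGB2BGR))
E
cat > a.py <<'E'
from h import *
np.set_printoptions(precision=3,suppress=True)
for n in ["scene","side"]:
    p=cams.read_camera(n); save(p,n+"0"); print(n,"cam",ray(p,(320,240)))
    for t in ["mould_a","seat_home","seat_mouth","tape","cup","brush","stone"]:
        for r in cams.pinpoint(p,t)[:5]: print(t,round(r["score"],2),np.round(r["xy"]),at(p,r["xy"])[:2])
s=robot.read_state(); print(s["tool_pos"],s["orientation"],s["force"],robot.hold_point_z,s["t"])
E
python3 a.py; python3 -c "
import cv2,numpy as np
a=cv2.imread('pics/scene0.png');b=cv2.imread('pics/side0.png')
"
```

```text
scene cam (array([-0.08 ,  1.082,  0.945]), array([ 0.376, -0.729, -0.572]))
mould_a 0.9 [347. 180.] [ 0.631 -0.52 ]
mould_a 0.79 [328. 276.] [0.438 0.026]
mould_a 0.75 [348. 228.] [ 0.494 -0.227]
mould_a 0.63 [272. 303.] [0.517 0.197]
seat_home 0.67 [274. 241.] [ 0.663 -0.053]
seat_mouth 0.69 [291. 246.] [ 0.601 -0.051]
seat_mouth 0.24 [340. 203.] [ 0.582 -0.358]
tape 0.85 [208. 299.] [0.679 0.261]
tape 0.32 [346. 225.] [ 0.503 -0.236]
cup 0.88 [342. 203.] [ 0.577 -0.36 ]
brush 0.57 [400. 206.] [ 0.391 -0.43 ]
stone 0.72 [327. 334.] [0.338 0.23 ]
side cam (array([0.2  , 1.105, 0.58 ]), array([ 0.232, -0.891, -0.39 ]))
mould_a 0.96 [339. 282.] [0.432 0.035]
mould_a 0.82 [340. 243.] [ 0.483 -0.211]
mould_a 0.65 [287. 311.] [0.515 0.195]
mould_a 0.52 [320. 205.] [ 0.624 -0.528]
seat_home 0.77 [261. 259.] [ 0.67  -0.051]
seat_home 0.46 [286. 312.] [0.517 0.197]
seat_mouth 0.88 [286. 261.] [ 0.599 -0.056]
cup 0.9 [317. 221.] [ 0.596 -0.376]
brush 0.5 [384. 221.] [ 0.378 -0.419]
stone 0.89 [367. 327.] [0.33  0.219]
[ 0.166 -0.577  0.219] [3.111 0.438 0.   ] [-0.189  0.487 -0.091] 0.0188 0.8
```

View pics/scene0.png

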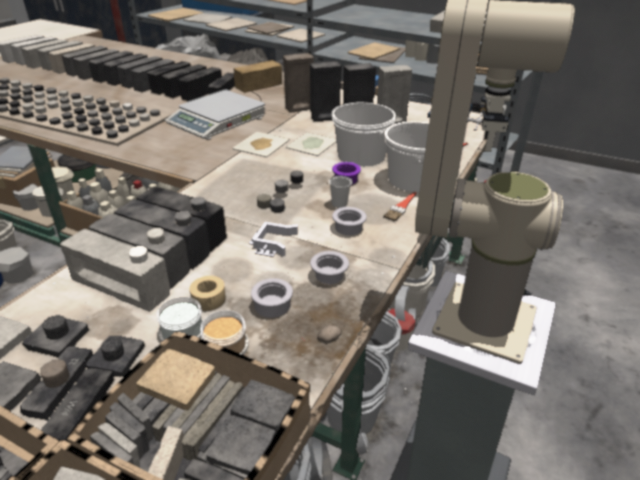

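View pics/side0.png

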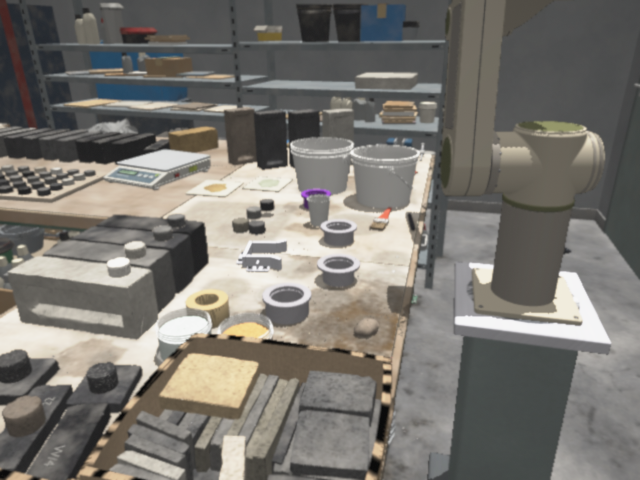

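Run:
```python
import cv2,numpy as np
a=cv2.imread('pics/side0.png');b=cv2.imread('pics/scene0.png')
f=lambda i,c,r,w=80,h=60:cv2.resize(i[r-h//2:r+h//2,c-w//2:c+w//2],(400,300),interpolation=cv2.INTER_CUBIC)
cv2.imwrite('pics/crop.png',np.vstack([np.hstack([f(a,287,303),f(a,339,270)]),np.hstack([f(a,340,234),f(b,272,242)])]))
```

```text
(no output)
```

View pics/crop.png

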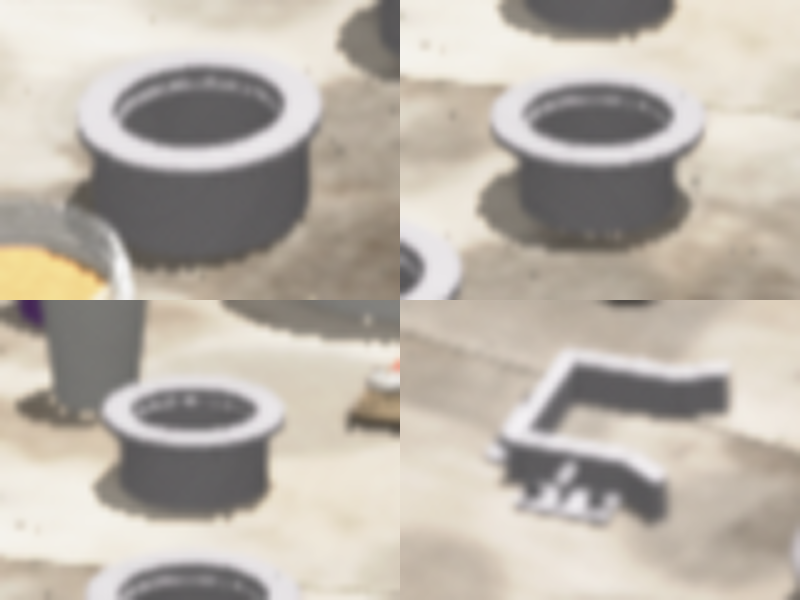

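>>> step_arm:
  deltas:
    - {"offset": [3.67, -3.71, 0], "roll": 0}
    - {"offset": [3.67, -3.71, 0], "roll": 0}
    - {"offset": [3.67, -3.71, 0], "roll": 0}
    - {"offset": [3.67, -3.71, 0], "roll": 0}
    - {"offset": [3.67, -3.71, 0], "roll": 0}
    - {"offset": [3.67, -3.71, 0], "roll": 0}
    - {"offset": [3.67, -3.71, 0], "roll": 0}
    - {"offset": [3.67, -3.71, 0], "roll": 0}
    - {"offset": [3.67, -3.71, 0], "roll": 0}
    - {"offset": [3.67, -3.71, 0], "roll": 0}
    - {"offset": [3.67, -3.71, 0], "roll": 0.14}
    - {"offset": [0, 0, 0], "roll": 0.14}
  fingers: 0

```text
t: 2.3
tool_pos: [0.4421, -0.0697, 0.2188]
orientation: [-3.141, -0.0, -0.001]
force: [0.5, -0.8, 0.4]
opening: 0.0005
```

```bash
cat > b.py <<'E'
from h import *
import sys
np.set_printoptions(precision=3,suppress=True)
p=cams.read_camera("wrist"); save(p,sys.argv[1]); print("cam",ray(p,(320,240)))
for t in ["mould_a","seat_home","seat_mouth"]:
    for r in cams.pinpoint(p,t)[:4]: print(t,round(r["score"],2),np.round(r["xy"]),at(p,r["xy"])[:2])
s=robot.read_state(); print(s["tool_pos"],s["orientation"],s["force"],s["t"],s["opening"])
E
python3 b.py w1
```

```text
cam (array([ 0.521, -0.069,  0.385]), array([-0.272, -0.008, -0.962]))
mould_a 0.88 [ 23. 131.] [0.517 0.201]
mould_a 0.82 [219. 214.] [0.437 0.021]
[ 0.441 -0.073  0.219] [3.141 0.005 0.   ] [-0.18  -0.102 -0.148] 2.5 0.0005110975484596569
```

View pics/w1.png

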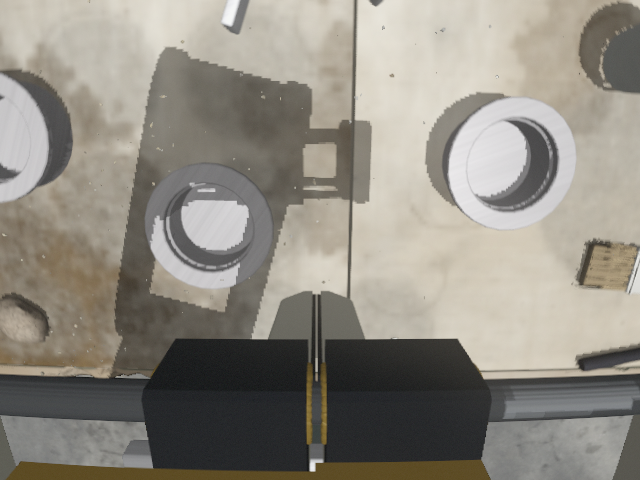

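>>> step_arm:
  deltas:
    - {"offset": [2.7, -1.4, -2.7], "roll": 0}
    - {"offset": [2.7, -1.4, -2.7], "roll": 0}
    - {"offset": [2.7, -1.4, -2.7], "roll": 0}
    - {"offset": [0, 0, 0], "roll": 0}

```text
t: 3.0
tool_pos: [0.5239, -0.0313, 0.3018]
orientation: [3.141, 0.003, 0.006]
force: [-0.1, -0.1, -0.3]
opening: 0.0002
```

```bash
cat >> b.py <<'E'
for r in cams.silhouettes(p,"mould_a")[:3]:
    m=r["mask"].astype(np.uint8); print("sil",r["score"],r["xy"],m.sum())
E
python3 b.py w2
```

```text
cam (array([ 0.602, -0.031,  0.468]), array([-0.269, -0.01 , -0.963]))
mould_a 0.79 [272. 270.] [0.435 0.021]
mould_a 0.79 [491. 225.] [ 0.489 -0.233]
mould_a 0.69 [114. 202.] [0.516 0.201]
[ 0.521 -0.032  0.298] [-3.141  0.001  0.003] [-0.308  0.37  -0.428] 3.2 0.000485456433624229
sil 0.93 [263.9, 274.9] 6407
sil 0.59 [95.7, 209.6] 8782
sil 0.58 [500.3, 232.8] 8083
```

View pics/w2.png

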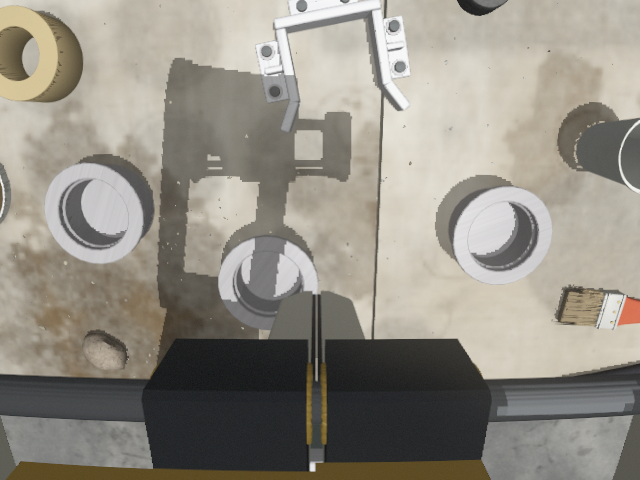

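Run:
```python
import cv2
a=cv2.imread('pics/w2.png')
cv2.imwrite('pics/c2.png',cv2.resize(a[0:140,240:420],None,fx=4,fy=4,interpolation=cv2.INTER_CUBIC))
```

```text
(no output)
```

View pics/c2.png

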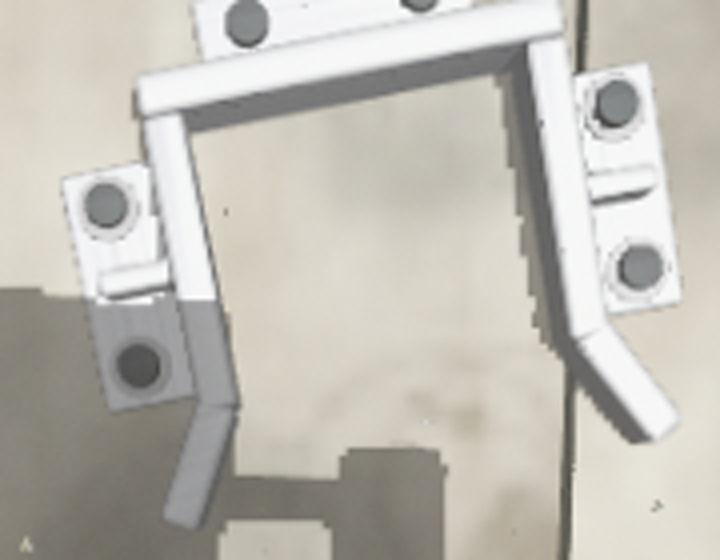

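Run:
```python
from h import *
from scipy.optimize import least_squares as L
p=cams.read_camera("wrist")
px=np.array([(184,109),(528,42),(238,402),(571,340),(200,526),(638,440)])/4+[240,0]
S=np.array([(.04,.0415),(.04,-.0415),(-.03,.0415),(-.03,-.0415),(-.057,.0571),(-.057,-.0571)])
W=np.array([at(p,u,.034)[:2] for u in px])
T=lambda v:S@np.array([[np.cos(v[2]),np.sin(v[2])],[-np.sin(v[2]),np.cos(v[2])]])+v[:2]
r=L(lambda v:(T(v)-W).ravel(),[.66,-.05,0]); v=r.x
print(v,"\n",np.round((T(v)-W)*1e3,1))
print("mouth",v[:2]-.057*np.array([np.cos(v[2]),np.sin(v[2])]))
# rim centre by ellipse top outer edge (approx from picture w2)
for u in [(268,283),(502,235),(95,213)]: print(at(p,u,.048))
```

```text
[ 0.65489135 -0.0497259   0.17997945] 
 [[ 1.3  1.1]
 [ 1.1  0.1]
 [-0.6  0.7]
 [-0.5 -0.3]
 [-0.4  1.5]
 [-0.9 -3.1]]
mouth [ 0.59881205 -0.05992944]
[0.43398444 0.01989263 0.048     ]
[ 0.48663632 -0.22396478  0.048     ]
[0.51041904 0.19668711 0.048     ]
```

>>> step_arm:
  deltas:
    - {"offset": [-2.95, -1.72, 4.0], "roll": 0}
    - {"offset": [-2.95, -1.72, 4.0], "roll": 0}
    - {"offset": [-2.95, -1.72, 4.0], "roll": 0}
    - {"offset": [0, 0, 5.0], "roll": -0.09}
    - {"offset": [0, 0, 5.0], "roll": -0.09}
    - {"offset": [0, 0, 0], "roll": 0}
    - {"offset": [0, 0, 0], "roll": 0}
  fingers: 2.8

```text
t: 4.18
tool_pos: [0.4343, 0.0204, 0.0813]
orientation: [3.129, 0.279, 0.002]
force: [0.5, 0.5, -0.0]
opening: 0.0275
```

```bash
python3 b.py w3
```

```text
cam (array([0.511, 0.035, 0.247]), array([-0.265, -0.057, -0.963]))
mould_a 0.62 [27. 74.] [0.511 0.204]
mould_a 0.59 [315. 252.] [0.435 0.022]
[0.435 0.02  0.082] [3.128 0.281 0.006] [0.089 0.358 0.185] 4.375 0.027774567237358896
sil 0.89 [44.5, 79.3] 15846
```

View pics/w3.png

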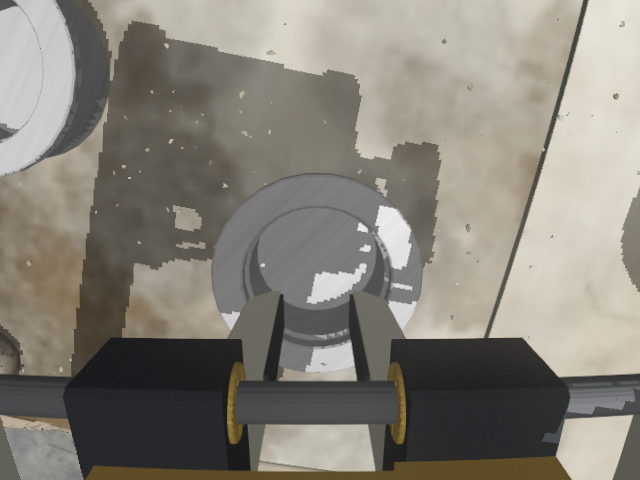

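>>> step_arm:
  deltas:
    - {"offset": [0, 0, 2.5], "roll": 0}
    - {"offset": [0, 0, 1.0], "roll": 0}
    - {"offset": [0, 0, 1.1], "roll": 0}
    - {"offset": [0, 0, 1.1], "roll": 0}
    - {"offset": [0, 0, 0.9], "roll": 0}
    - {"offset": [0, 0, 0], "roll": 0}

```text
t: 5.18
tool_pos: [0.4328, 0.0207, 0.0128]
orientation: [-3.129, -0.282, 0.003]
force: [0.2, -0.2, 0.5]
opening: 0.028
```

>>> step_arm:
  deltas:
    - {"offset": [0.2, 0.4, 0], "roll": 0}
    - {"offset": [0.4, 0.7, 0], "roll": 0}
    - {"offset": [0.7, 1.1, 0], "roll": 0}
    - {"offset": [0.8, 1.3, 0], "roll": 0}
    - {"offset": [0.8, 1.3, 0], "roll": 0}
    - {"offset": [0.8, 1.3, 0], "roll": 0}
    - {"offset": [0.8, 1.3, 0], "roll": 0}
    - {"offset": [0.8, 1.3, 0], "roll": 0}
    - {"offset": [0.6, 1.1, 0], "roll": 0}
    - {"offset": [0.4, 0.8, 0], "roll": 0}
    - {"offset": [0.2, 0.5, 0], "roll": 0}
    - {"offset": [0, -0.3, 0], "roll": 0}

```text
t: 6.68
tool_pos: [0.5171, -0.0745, 0.0136]
orientation: [3.128, 0.281, 0.001]
force: [0.6, 0.6, -0.7]
opening: 0.0279
```

```bash
cat > s.py <<'E'
from h import *
import sys
np.set_printoptions(precision=4,suppress=True)
H=np.array([.6549,-.0497]);u=np.array([.9838,.179]);n=np.array([-.179,.9838])
for c in ["scene","side"]:
    p=cams.read_camera(c); save(p,c+sys.argv[1])
    for r in cams.pinpoint(p,"mould_a")[:4]:
        w=at(p,r["xy"])[:2]; print(c,round(r["score"],2),np.round(r["xy"]),w,"seat:",(w-H)@u,(w-H)@n)
s=robot.read_state();w=s["tool_pos"][:2]-H; print("tcp",s["tool_pos"],w@u,w@n,s["force"],s["t"])
E
python3 s.py 1
```

```text
scene 0.9 [346. 179.] [ 0.6379 -0.521 ] seat: -0.10104801340758841 -0.46063317034090095
scene 0.82 [274. 306.] [0.507  0.2036] seat: -0.10012441922598099 0.2756813735306086
scene 0.8 [321. 252.] [ 0.5073 -0.0676] seat: -0.14840283737552928 0.008788851078915184
scene 0.62 [345. 228.] [ 0.501  -0.2231] seat: -0.18242613613535152 -0.14303778542378492
side 0.97 [319. 263.] [ 0.5075 -0.0634] seat: -0.147415832116768 0.012909880552699834
side 0.74 [339. 242.] [ 0.4852 -0.2162] seat: -0.1967121521941723 -0.13345516155135742
side 0.6 [287. 311.] [0.5166 0.1936] seat: -0.0925375611597409 0.2641095334579336
tcp [ 0.5167 -0.0738  0.0136] -0.140313076499228 0.001075022476157813 [ 0.2134 -0.072   0.3239] 6.875
```

>>> step_arm:
  deltas:
    - {"offset": [0.4, 0, 0], "roll": 0}
    - {"offset": [0.7, 0, 0], "roll": 0}
    - {"offset": [0.9, 0, 0], "roll": 0}
    - {"offset": [0.9, 0, 0], "roll": 0}
    - {"offset": [0.9, 0, 0], "roll": 0}
    - {"offset": [0.7, 0, 0], "roll": 0}
    - {"offset": [0.5, 0, 0], "roll": 0}
    - {"offset": [0.5, 0, 0], "roll": 0}
    - {"offset": [0.5, 0, 0], "roll": 0}
    - {"offset": [0.5, 0, 0], "roll": 0}
    - {"offset": [0.5, 0, 0], "roll": 0}

```text
t: 8.25
tool_pos: [0.5859, -0.0614, 0.0136]
orientation: [-3.129, -0.282, 0.0]
force: [-1.1, -1.4, 0.2]
opening: 0.0281
```

>>> step_arm:
  deltas:
    - {"offset": [0.4, 0, 0], "roll": 0}
    - {"offset": [0.4, 0, 0], "roll": 0}
    - {"offset": [0.3, 0, 0], "roll": 0}
    - {"offset": [0.3, 0, 0], "roll": 0}

```text
t: 8.75
tool_pos: [0.5996, -0.0589, 0.0136]
orientation: [-3.129, -0.282, 0.0]
force: [-2.4, 0.9, -0.6]
opening: 0.0278
```

>>> step_arm:
  deltas:
    - {"offset": [0.3, 0, 0], "roll": 0}
    - {"offset": [0.3, 0, 0], "roll": 0}
    - {"offset": [0.3, 0, 0], "roll": 0}
    - {"offset": [0.3, 0, 0], "roll": 0}

```text
t: 9.25
tool_pos: [0.6114, -0.0568, 0.0136]
orientation: [-3.129, -0.282, 0.0]
force: [-1.7, -0.8, 0.8]
opening: 0.028
```

>>> step_arm:
  deltas:
    - {"offset": [0.2, 0, 0], "roll": 0}
    - {"offset": [0.2, 0, 0], "roll": 0}
    - {"offset": [0.2, 0, 0], "roll": 0}

```text
t: 9.62
tool_pos: [0.6172, -0.0557, 0.0136]
orientation: [-3.129, -0.282, 0.0]
force: [-1.7, -0.5, 0.2]
opening: 0.0281
```

>>> step_arm:
  deltas:
    - {"offset": [0.2, 0, 0], "roll": 0}
    - {"offset": [0.2, 0, 0], "roll": 0}
    - {"offset": [0.2, 0, 0], "roll": 0}

```text
t: 10.0
tool_pos: [0.6232, -0.0547, 0.0136]
orientation: [3.129, 0.282, 0.0]
force: [-1.6, -0.3, -0.4]
opening: 0.0281
```

>>> step_arm:
  deltas:
    - {"offset": [0.2, 0, 0], "roll": 0}
    - {"offset": [0.2, 0, 0], "roll": 0}
    - {"offset": [0.2, 0, 0], "roll": 0}

```text
t: 10.38
tool_pos: [0.6291, -0.0536, 0.0136]
orientation: [-3.129, -0.282, 0.0]
force: [-2.1, -0.4, 0.0]
opening: 0.0281
```

>>> step_arm:
  deltas:
    - {"offset": [0.2, 0, 0], "roll": 0}
    - {"offset": [0.2, 0, 0], "roll": 0}
    - {"offset": [0.2, 0, 0], "roll": 0}

```text
t: 10.75
tool_pos: [0.635, -0.0525, 0.0137]
orientation: [-3.129, -0.282, -0.0]
force: [-1.5, 0.2, 0.6]
opening: 0.0277
```

>>> step_arm:
  deltas:
    - {"offset": [0.2, 0, 0], "roll": 0}
    - {"offset": [0.2, 0, 0], "roll": 0}
    - {"offset": [0.2, 0, 0], "roll": 0}

```text
t: 11.12
tool_pos: [0.6408, -0.0517, 0.0137]
orientation: [3.129, 0.282, -0.0]
force: [-2.7, -2.4, 0.9]
opening: 0.0282
```

TCP is at s ≈ -0.014, so the mould is at about -0.022 and still sliding freely. Continuing.

>>> step_arm:
  deltas:
    - {"offset": [0.2, 0, 0], "roll": 0}
    - {"offset": [0.2, 0, 0], "roll": 0}
    - {"offset": [0.2, 0, 0], "roll": 0}

```text
t: 11.5
tool_pos: [0.6468, -0.0504, 0.0137]
orientation: [3.129, 0.282, 0.0]
force: [-2.4, -1.9, 0.4]
opening: 0.028
```

>>> step_arm:
  deltas:
    - {"offset": [0.2, 0, 0], "roll": 0}
    - {"offset": [0.2, 0, 0], "roll": 0}
    - {"offset": [0.2, 0, 0], "roll": 0}

```text
t: 11.88
tool_pos: [0.6527, -0.0493, 0.0136]
orientation: [-3.129, -0.282, 0.0]
force: [-2.4, -1.6, 1.0]
opening: 0.0279
```

>>> step_arm:
  deltas:
    - {"offset": [0.15, 0, 0], "roll": 0}
    - {"offset": [0.15, 0, 0], "roll": 0}

```text
t: 12.12
tool_pos: [0.6556, -0.0487, 0.0136]
orientation: [-3.129, -0.282, 0.0]
force: [-3.2, -2.8, 0.2]
opening: 0.0282
```

>>> step_arm:
  deltas:
    - {"offset": [0.1, 0, 0], "roll": 0}
    - {"offset": [0.1, 0, 0], "roll": 0}

```text
t: 12.38
tool_pos: [0.6575, -0.0484, 0.0136]
orientation: [-3.129, -0.282, 0.0]
force: [-2.2, -2.1, -0.3]
opening: 0.0276
```

TCP is at s ≈ +0.003. Going on in 1 mm steps until contact.

>>> step_arm:
  deltas:
    - {"offset": [0.1, 0, 0], "roll": 0}
    - {"offset": [0.1, 0, 0], "roll": 0}

```text
t: 12.62
tool_pos: [0.6595, -0.048, 0.0136]
orientation: [-3.129, -0.282, 0.0]
force: [-2.4, -1.6, 0.9]
opening: 0.0278
```

>>> step_arm:
  deltas:
    - {"offset": [0.1, 0, 0], "roll": 0}
    - {"offset": [0.05, 0, 0], "roll": 0}

```text
t: 12.88
tool_pos: [0.661, -0.0478, 0.0136]
orientation: [-3.129, -0.282, -0.0]
force: [-2.5, -1.9, 0.1]
opening: 0.028
```

>>> step_arm:
  deltas:
    - {"offset": [0.1, 0, 0], "roll": 0}

```text
t: 13.0
tool_pos: [0.6619, -0.0476, 0.0136]
orientation: [-3.129, -0.282, 0.0]
force: [-1.7, -2.1, 0.5]
opening: 0.0277
```

>>> step_arm:
  deltas:
    - {"offset": [0.1, 0, 0], "roll": 0}

```text
t: 13.12
tool_pos: [0.663, -0.0474, 0.0136]
orientation: [-3.129, -0.282, -0.0]
force: [-3.0, -2.0, -0.2]
opening: 0.0282
```

>>> step_arm:
  deltas:
    - {"offset": [0.1, 0, 0], "roll": 0}

```text
t: 13.25
tool_pos: [0.664, -0.0472, 0.0136]
orientation: [-3.129, -0.282, -0.0]
force: [-2.4, -1.8, 0.2]
opening: 0.0279
```

>>> step_arm:
  deltas:
    - {"offset": [0.05, 0, 0], "roll": 0}

```text
t: 13.38
tool_pos: [0.6645, -0.0472, 0.0137]
orientation: [-3.129, -0.282, -0.0]
force: [-2.3, -1.5, -0.4]
opening: 0.0282
```

>>> step_arm:
  deltas:
    - {"offset": [0.05, 0, 0], "roll": 0}

```text
t: 13.5
tool_pos: [0.6649, -0.0471, 0.0136]
orientation: [3.129, 0.282, -0.0]
force: [-2.8, -1.3, 0.5]
opening: 0.0282
```

>>> step_arm:
  deltas:
    - {"offset": [0.05, 0, 0], "roll": 0}

```text
t: 13.62
tool_pos: [0.6654, -0.047, 0.0136]
orientation: [-3.129, -0.282, 0.0]
force: [-2.9, -1.8, 0.6]
opening: 0.0281
```

>>> step_arm:
  deltas:
    - {"offset": [0.1, 0, 0], "roll": 0}

```text
t: 13.75
tool_pos: [0.6664, -0.0468, 0.0136]
orientation: [-3.129, -0.282, 0.0]
force: [-2.8, -1.5, 0.5]
opening: 0.0277
```

>>> step_arm:
  deltas:
    - {"offset": [0.1, 0, 0], "roll": 0}

```text
t: 13.88
tool_pos: [0.6674, -0.0466, 0.0137]
orientation: [-3.129, -0.282, -0.0]
force: [-2.1, -1.3, 0.1]
opening: 0.0278
```

```bash
python3 b.py w4;python3 s.py 2
```

```text
cam (array([ 0.745, -0.032,  0.179]), array([-0.266, -0.057, -0.962]))
mould_a 0.66 [314. 322.] [ 0.655 -0.048]
[ 0.667 -0.047  0.014] [3.129 0.282 0.   ] [-1.744 -2.054 -1.078] 14.075 0.027744280244258387
sil 0.8 [315.4, 309.9] 27015
scene 0.9 [277. 244.] [ 0.6462 -0.0416] seat: -0.007099618206579204 0.009529791849902585
scene 0.88 [347. 229.] [ 0.492  -0.2167] seat: -0.19019400684196316 -0.1351089930253733
scene 0.83 [348. 180.] [ 0.628  -0.5174] seat: -0.1101722540046284 -0.455332081220458
scene 0.73 [272. 302.] [0.52   0.1926] seat: -0.08931559351168539 0.26254831934265077
side 0.93 [265. 259.] [ 0.6599 -0.0543] seat: 0.004127564386408548 -0.005468281819697005
side 0.75 [336. 241.] [ 0.4955 -0.2185] seat: -0.18699633540225527 -0.13756722052039755
side 0.33 [262. 261.] [ 0.6627 -0.0398] seat: 0.009472318351360635 0.0083220199615082
tcp [ 0.6674 -0.0466  0.0136] 0.01286572619385815 0.0008326907157044389 [-1.209  -1.8387 -0.652 ] 14.325
```

View pics/w4.png

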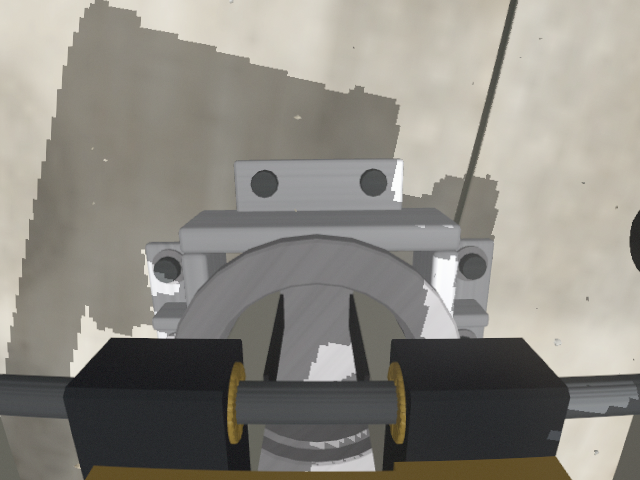

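```bash
cat > f.py <<'E'
from h import *
H=np.array([.6549,-.0497]);u=np.array([.9838,.179]);n=np.array([-.179,.9838])
p=cams.read_camera("wrist")
import sys
for c,r,z in [(317,235.5,.048),(317,225,.034),(317,211,.034),(317,250,.034)]:
    w=at(p,(c,r),z)[:2]-H; print(c,r,z,w@u,w@n)
E
python3 f.py
```

```text
317 235.5 0.048 0.0559297369851193 0.0008587845700610021
317 225 0.034 0.055989694555121275 0.0008364801449954499
317 211 0.034 0.061049144409254165 0.0008381756590033929
317 250 0.034 0.04671673637115952 0.0008332284312597423
```

>>> step_arm:
  deltas:
    - {"offset": [0.1, 0, 0], "roll": 0}
    - {"offset": [0.05, 0, 0], "roll": 0}

```text
t: 14.62
tool_pos: [0.6688, -0.0464, 0.0137]
orientation: [-3.129, -0.282, 0.0]
force: [-2.4, -2.1, 0.6]
opening: 0.0278
```

>>> step_arm:
  deltas:
    - {"offset": [0.1, 0, 0], "roll": 0}

```text
t: 14.75
tool_pos: [0.6697, -0.0462, 0.0136]
orientation: [-3.129, -0.282, 0.0]
force: [-2.8, -1.7, 0.6]
opening: 0.0281
```

>>> step_arm:
  deltas:
    - {"offset": [0.05, 0, 0], "roll": 0}

```text
t: 14.88
tool_pos: [0.6703, -0.046, 0.0136]
orientation: [-3.129, -0.282, 0.0]
force: [-3.7, -2.3, -0.4]
opening: 0.028
```

>>> step_arm:
  deltas:
    - {"offset": [0.05, 0, 0], "roll": 0}

```text
t: 15.0
tool_pos: [0.6708, -0.046, 0.0136]
orientation: [3.129, 0.282, -0.0]
force: [-2.7, -1.6, -0.2]
opening: 0.0279
```

>>> step_arm:
  deltas:
    - {"offset": [0.05, 0, 0], "roll": 0}

```text
t: 15.12
tool_pos: [0.6713, -0.0459, 0.0136]
orientation: [-3.129, -0.282, 0.0]
force: [-3.3, -2.0, 0.3]
opening: 0.0282
```

>>> step_arm:
  deltas:
    - {"offset": [0.05, 0, 0], "roll": 0}

```text
t: 15.25
tool_pos: [0.6718, -0.0458, 0.0136]
orientation: [-3.129, -0.282, 0.0]
force: [-3.1, -1.1, 0.8]
opening: 0.0282
```

>>> step_arm:
  deltas:
    - {"offset": [0.05, 0, 0], "roll": 0}

```text
t: 15.38
tool_pos: [0.6723, -0.0457, 0.0136]
orientation: [-3.129, -0.282, 0.0]
force: [-3.0, -2.2, 0.3]
opening: 0.0279
```

>>> step_arm:
  deltas:
    - {"offset": [0.05, 0, 0], "roll": 0}

```text
t: 15.5
tool_pos: [0.6725, -0.0456, 0.0136]
orientation: [-3.129, -0.282, 0.001]
force: [-4.0, -1.8, 1.6]
opening: 0.0281
```

>>> step_arm:
  deltas:
    - {"offset": [0.05, 0, 0], "roll": 0}

```text
t: 15.62
tool_pos: [0.6728, -0.0456, 0.0135]
orientation: [-3.129, -0.282, 0.002]
force: [-6.4, -2.1, 2.4]
opening: 0.0279
```

>>> step_arm:
  deltas:
    - {"offset": [0.05, 0, 0], "roll": 0}

```text
t: 15.75
tool_pos: [0.673, -0.0456, 0.0134]
orientation: [-3.129, -0.282, 0.003]
force: [-8.4, -2.4, 3.1]
opening: 0.028
```

>>> step_arm:
  deltas:
    - {"offset": [0.1, 0, 0], "roll": 0}
    - {"offset": [0.1, 0, 0], "roll": 0}

```text
t: 16.0
tool_pos: [0.6735, -0.0455, 0.0133]
orientation: [-3.129, -0.282, 0.008]
force: [-16.3, -4.6, 9.0]
opening: 0.0277
```

Run:
```python
from h import *
p=cams.read_camera("wrist"); save(p,"w5")
a=cv2.imread("pics/w5.png"); cv2.imwrite("pics/c5.png",cv2.resize(a[150:350,140:500],None,fx=2.2,fy=2.2,interpolation=cv2.INTER_CUBIC))
s=robot.read_state(); print(s["force"],s["tool_pos"])
```

```text
[-14.16007455  -4.31017189   7.4881024 ] [ 0.6734858  -0.04559242  0.0132643 ]
```

View pics/c5.png

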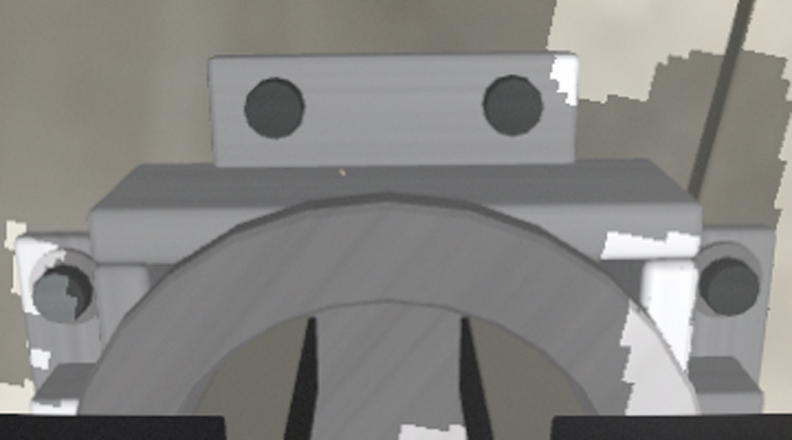

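```bash
sed -i 's/in \[(317.*:$/in [(317,241.5,.048),(317,238.5,.04),(317,243.2,.034),(317,267.3,.034),(176,297,.034),(455,297,.034)]:/' f.py; python3 f.py
```

```text
317 241.5 0.048 0.0604144108691223 0.0008008890948496454
317 238.5 0.04 0.059144204342613964 0.0007916834062416094
317 243.2 0.034 0.05569100429226687 0.0007839245658583163
317 267.3 0.034 0.046548666556728374 0.0007806948722096397
176 297 0.034 0.03460768467462839 0.05375664543276941
455 297 0.034 0.034626985533452524 -0.05103909203722215
```

>>> step_arm:
  deltas:
    - {"offset": [-0.3, 0, 0], "roll": 0}
    - {"offset": [-0.4, 0, 0], "roll": 0}
    - {"offset": [-0.4, 0, 0], "roll": 0}
    - {"offset": [0, 0, 0], "roll": 0}

```text
t: 16.6
tool_pos: [0.6649, -0.0469, 0.0138]
orientation: [-3.129, -0.282, -0.001]
force: [-0.5, 0.4, 0.7]
opening: 0.0279
```

>>> step_arm:
  deltas:
    - {"offset": [0, 0, -0.5], "roll": 0}
    - {"offset": [0, 0, -1.0], "roll": 0}
    - {"offset": [0, 0, -2.0], "roll": 0}
    - {"offset": [0, 0, -3.0], "roll": 0}
    - {"offset": [-2, 0, -4.0], "roll": 0}
    - {"offset": [-3, 0, -4.0], "roll": 0}
    - {"offset": [-3, 0, -4.0], "roll": 0}
    - {"offset": [0, 0, 0], "roll": 0}
    - {"offset": [0, 0, 0], "roll": 0}

```text
t: 17.73
tool_pos: [0.5866, -0.0614, 0.1998]
orientation: [3.128, 0.282, 0.003]
force: [-1.0, 0.1, -0.9]
opening: 0.0281
```

```bash
python3 b.py w6
python3 - <<'E'
import cv2
a=cv2.imread('pics/w6.png'); cv2.imwrite('pics/w6b.png',cv2.resize(a[:340],(800,425)))
E
```

```text
cam (array([ 0.664, -0.047,  0.366]), array([-0.264, -0.058, -0.963]))
mould_a 0.95 [467. 340.] [ 0.488 -0.229]
mould_a 0.78 [ 26. 241.] [0.513 0.203]
mould_a 0.64 [315. 125.] [ 0.661 -0.047]
[ 0.586 -0.061  0.197] [-3.128 -0.282  0.004] [-0.104  1.22  -0.557] 17.925 0.02816930579464548
sil 0.77 [477.3, 324.2] 3578
sil 0.63 [27.5, 248.7] 7395
sil 0.61 [316.2, 124.1] 17405
```

View pics/w6.png

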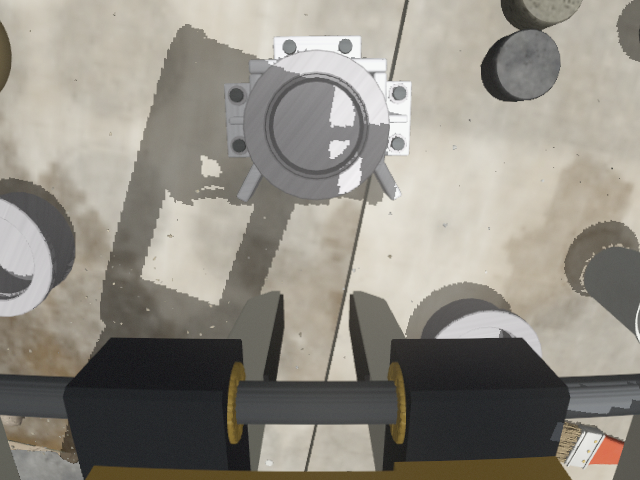

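```bash
sed -i 's/in \[(317.*:$/in [(317,50,.048),(317,198.5,.048),(244,124,.048),(388.5,124,.048),(317,59,.034)]:/' f.py; python3 f.py; python3 -c "
from plant import robot
robot.close_job()"
```

```text
317 50 0.048 0.05666517287292383 0.0011032515558344867
317 198.5 0.048 -0.0482214506963392 0.0010487709123126203
244 124 0.048 0.006499858978180248 0.053887305803901185
388.5 124 0.048 0.00650451455706039 -0.05062469577258397
317 59 0.034 0.052549066753569344 0.001092089903158887
the job is handed in; nothing more can be done
```

The mould that stood at about (0.434, 0.020) is now in the seat and pushed home against the back wall, and I have handed the job in. I picked it because its barrel looked slimmest in the side picture, about 79 mm against roughly 88 and 94 mm for the other two. I didn't try those two moulds or touch them. I also left the purple look-alike, the tape roll, cup, brush and stone alone.

- **Sliding in:** I dragged the mould along the bench with the fingers in its bore. It went through the lead-in with only 2–3 N of drag, past the point where the wider moulds would stop. It then met the back wall, and I pressed to about 17 N before backing off and lifting clear.
- **Close check at the wall:** The rim reached 4.7 mm past the back wall's outer edge, against 4 mm expected when home.
- **Check from above:** After I lifted clear, the same overhang measured about 4 mm and the mould sat centred and upright. I saw no sign that the other two moulds had moved.
- **Disagreement:** My first estimate of the seat position, made from higher up, was about 3–6 mm too short along the seat's axis. I relied on the contact force and the measurement against the wall instead.
- **Not checked:** I didn't measure the tape roll, cup, brush and stone again at the end.

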